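# Seat a round work post in the setter's V vice

## Task

Take the thick round brass post out of the black tray and stand it upright on the plate of the little steel vice, between the sliding jaw and the V, without dropping it. Then slide the jaw forward so that it pushes the post into the V until it sits centred and bears on both V faces; press it home with about 10 N for a moment, never more than 20 N, and leave the jaw closed against the post. Leave the two other posts in the tray, and do not disturb the ring box and the screwdriver.

Things in the scene. Friction and masses are not known exactly. Their poses are not given: they have to be found in the camera images.
- post_center (a point): the thick round brass post to load, 0.3 to 0.5 kg, solid: a round foot 40 mm in diameter and 34 mm high, and above it a round neck 18 mm in diameter up to 78 mm above its underside (with a small copper ring glued flat on top, to 80.5 mm). Stands upright. This point lies on its axis, 39 mm above its underside; z is its axis. The neck is the place to grip (40 to 75 mm above the underside). It stands in one of the tray's three cells
- square_post_center (a point): bystander: post with the same neck and height but a square foot 36 x 36 mm, in another cell of the tray; point on its axis 39 mm above its underside
- slim_post_center (a point): bystander: post with the same neck and height but a slim round foot 24 mm in diameter, in another cell; point on its axis 39 mm above its underside
- tray: black open tray, fixed, 250 mm along its x, 90 mm along its y, 25 mm high, floor 5 mm thick; two dividers make three cells in a row along its x, centred at x = -80, 0 and +80 mm. Origin at the centre of its underside
- vice: small steel vice, fixed. Base plate 220 mm along its x, 120 mm along y, 20 mm thick; origin at the centre of its underside, z up. At its +x end an upright rigid V opens towards -x (roughly towards the robot): two steel faces (vee_c0 on the +y side, vee_c1 on the -y side) at 45 degrees to x, 46 mm long, 34 mm high, mouth 65 mm wide, apex 28.3 mm beyond a seated post's axis. Oiled: friction on plate and faces about 0.2
- jaw (a joint): travel of the sliding jaw in m: 0 fully open, grows as it moves along the vice's +x towards the V; it bears on the seated post somewhere between 0.057 and 0.077, as the V is set (end stop at 0.085). It starts between 0 and 0.015. It slides stiffly (about 3 N of friction plus 8 N per m/s) and stays where it is left. The jaw is 64 mm wide across y, 34 mm long along x and 30 mm high above the base plate, with an upright tab on it
- jaw_plate: the flat steel plate on the front of the sliding jaw, 8 mm thick, 64 mm wide, 30 mm high, that pushes the post (its origin and axes are the vice's when the jaw is at 0, moving with the jaw)
- jaw_face (a point): centre of the jaw's flat front face, which looks along the vice's +x, 15 mm above the base plate; axes as the vice's. At jaw 0 it lies 45 mm from the vice's origin along -x
- jaw_tab (a point): upright aluminium tab on the jaw, to push or pinch: 12 mm thick along the vice's x, 34 mm wide along y, rising from the jaw's top (50 mm above the bench) to 91 mm above the bench. This point is in its middle, 70 mm above the bench, 28 mm behind the jaw face; its back face is 6 mm behind the point and flush with the jaw's back
- ring_box_center (a point): bystander: small blue ring box, 60 x 60 x 45 mm, standing loose on the bench; point at its centre
- screwdriver_grip (a point): bystander: screwdriver about 150 mm long lying on the bench; point on its handle
- v_mid (a point): point on top of the base plate, fixed to the vice 41.7 mm from its origin along +x, axes as the vice's: where the seated post's axis stands if the V is in mid-adjustment. The V is clamped immovably in a slot, up to 10 mm nearer or farther along x than this (always centred on the vice's x axis); its true seat (v_seat) is not measured and must be felt or seen

How it is judged:
By the outcome, as a careful person would: the job done as asked, in the order asked, and still so for the second after the job is handed in, with the robot touching nothing.
It also fails if it takes over 59 s, if anything falls off the work surface, if the arm or the gripper's body presses on something with over 40 N, if the wrist force passes 120 N, or if a joint passes its speed limit or range.

## Robot

A 6-joint arm with a two-finger parallel gripper is mounted at the origin on the work surface. World frame = base frame: x ahead of the robot, y to its left, z up, the work surface at z = 0. Lengths are in m, angles in degrees, forces in N, time in s.
With the tool pointing down it reaches from about 0.325 to 0.9 m from the base axis. Payload 6.1 kg.
Tool frame: the origin (TCP) lies on the centre line of the jaws, within the pads' length; the fingertips stand 11 mm ahead of it and the grasp point (between the pads) lies 8 mm behind it; z points along the fingers, y is the direction in which the jaws open and shut (so a half turn about z gives the same grasp; the last joint's range is limited). The gripper opens to 85 mm and grips with 20 to 120 N. Pads are 22 mm wide; open, the fingers measure 114 mm over their backs; the gripper's body (76 mm by 85 mm) begins 54 mm behind the grasp point. The pads swing forward as they close: fully open they stand 13 mm farther back than shut.
Start: joints at [-78.902, 12.628, 87.462, -0, 79.91, -7.225], TCP at [0.196, -0.593, 0.242] pointing down, gripper open.
Joint ranges: [-170.65, 170.65], [-52.31, 119.04], [5.05, 147.46], [-71.25, 251.25], [11.57, 151.72], [-153.62, 153.62]. Speed limits (degrees/s): [147.25, 147.25, 172.46, 180, 180, 180].

## Interface

Orientations are given as a 3x3 rotation matrix whose columns are the frame's x, y, z axes.
In Python, from station import arm gives the robot as it stands.
- The arm moves only by the shell command python3 -m handwheel 'ROWS' [FORCE]. ROWS is JSON, a list of rows, each a list of 3 entries, a list of its own where there are three numbers: the shift along the tool's x, y, z in units of 0.5 m (1.0 is 0.5 m), then the turn, a rotation vector about the tool's x, y, z in units of 360 degrees (1.0 is 360 degrees), then the closure, from 0 (fully open) to 1 (shut). A call has 1 to 10 rows; each row is the pose to reach, as a shift and turn from the pose commanded when the call began, along the tool's axes at that moment, turning the shorter way round; what a row does not reach only later rows make up. A row lasts 1/10 s, in which the tool goes at most 50 mm and 8.59 degrees, less where a joint would pass 70% of its speed; a pose out of reach is approached as far as the arm can. A call with a number of a shift or a turn outside -1 to 1 is refused whole. A call with a gripper value outside its range is refused whole. The fingers move at their own pace and stop on an object; FORCE is the grip in N (left out, the last holds). Time passes only in rows, so rows that repeat a pose let the fingers close. It gives the time, the measured TCP pose, the force and the opening at its end, in the units of the state.
- arm.get_obs(): the state, without advancing time (a new reading comes with each control period).
- arm.get_image(name): name is "side" or "top" or "wrist"; returns a dict with "pixels" (480x640x3 uint8, red, green, blue), "vertical_fov" (degrees; the focal length in pixels is half the picture's height over the tangent of half this angle, whatever the lens; pixels are square), "cx", "cy" (the principal point, pixels), "camera_from_world" (4x4, takes a point from world to camera coordinates). Camera axes: x right, y down, z forward; pixel columns grow to the right and rows downward; lengths in m; the calibration is good to about 2 mm. A picture is of the moment at which its call begins. There is no depth.
- arm.hand_in(): hands the job in, once; it reports no verdict.
Trained networks look in a picture, given as the dict that the camera call returned (one of the last four; its "shot" number tells which), for a name from the list of things; names that differ only in an ending like _2 or _b are one class to them, and where a whole thing is asked for, a point or a joint stands for the part that bears it (a point fixed in the world has none). Each returns a list of dicts, best first, with "confidence" (0 to 1); they miss things now and then, are a little off and sometimes report something else, mostly with a low value. They report only what shows in the picture. A call takes as long as a camera call.
- arm.trace(picture, name): "region" (480x640 bool, what is visible of it) and "rect" ([centre column, centre row, width, height] in pixels, round what is visible of it).
The state is a dict: "time_s": time; "joint_positions": joint angles; "joint_velocities": joint speeds; "joint_torque": joint torques, N m; "tool_pos": TCP position; "eef_rot": TCP orientation; "contact_force": force on the tool from outside, world axes, zero at the start; "ft_torque": the same for the moment, N m; "width": finger opening in m.
Only numpy, scipy, OpenCV 4.12 (cv2) and the standard library are available. Lean on these libraries where they do the work, as an engineer would, in place of code of your own. Each camera call takes 0.05 s, during which the arm holds its last target.

## Working session

There is one attempt and no reset: what is moved stays moved. The work goes in short steps, Python scripts to look and compute and a shell command to move; the robot and the scene stay as the last step left them, time stands still between calls to the robot, and variables do not carry over. Pictures are saved under pics/ and viewed, and the job is handed in when it is done.

```bash
ls; mkdir -p pics; cat > h.py <<'E'
import numpy as np, cv2
from station import arm
def save(im,n): cv2.imwrite(f'pics/{n}.png',cv2.cvtColor(im['pixels'],cv2.COLOR_RGB2BGR))
def K(im):
    f=240/np.tan(np.radians(im['vertical_fov'])/2); return f,im['cx'],im['cy']
def ray(im,u,v):
    f,cx,cy=K(im); M=np.array(im['camera_from_world']); R=M[:3,:3]; c=-R.T@M[:3,3]
    return c,R.T@np.array([(u-cx)/f,(v-cy)/f,1])
def atz(im,u,v,z):
    c,d=ray(im,u,v); return c+d*(z-c[2])/d[2]
def proj(im,p):
    f,cx,cy=K(im); M=np.array(im['camera_from_world']); q=M[:3,:3]@np.asarray(p)+M[:3,3]; return np.array([cx+f*q[0]/q[2],cy+f*q[1]/q[2]])
E
python3 - <<'E'
from h import *
np.set_printoptions(precision=4,suppress=True)
o=arm.get_obs(); print({k:np.round(v,4).tolist() for k,v in o.items()})
for n in ['top','side']:
    im=arm.get_image(n); save(im,n+'0'); print(n,im['vertical_fov'],np.array(im['camera_from_world']))
    for t in ['post_center','square_post_center','slim_post_center','tray','vice','jaw','jaw_tab','jaw_plate','ring_box_center','screwdriver_grip']:
        r=arm.trace(im,t); print(t,[(round(x['confidence'],2),np.round(x['rect'],1).tolist()) for x in r])
E
```

```text
pics
{'time_s': 0.0, 'joint_positions': [-78.904, 12.6753, 87.5262, -0.0006, 79.9106, -7.2252], 'joint_velocities': [0.0295, 0.0226, -0.0246, 0.0489, -0.0377, 0.0052], 'joint_torque': [-0.0012, -49.6898, -38.9396, -0.0002, 0.0112, -0.0], 'tool_pos': [0.1963, -0.5927, 0.2412], 'eef_rot': [[0.9493, 0.3143, -0.0004], [0.3143, -0.9493, 0.0019], [0.0002, -0.0019, -1.0]], 'contact_force': [0.2715, 0.3669, 0.2117], 'ft_torque': [-0.0149, 0.0072, 0.039], 'width': 0.0854}
top 54.26598434404274 [[ 0.0173 -0.9996 -0.0241  0.112 ]
 [-0.9984 -0.016  -0.0538  0.5947]
 [ 0.0534  0.025  -0.9983  1.0274]
 [ 0.      0.      0.      1.    ]]
post_center [(0.66, [311.7, 251.4, 15.6, 15.7])]
square_post_center [(0.58, [301.8, 286.6, 27.1, 22.2])]
slim_post_center []
tray [(0.77, [313.8, 255.5, 71.6, 113.6])]
vice [(0.81, [479.6, 259.1, 63.1, 100.3])]
jaw [(0.67, [481.9, 279.4, 33.9, 16.9])]
jaw_tab [(0.92, [482.4, 278.8, 36.6, 18.4])]
jaw_plate [(0.51, [482.2, 272.7, 35.0, 5.2])]
ring_box_center [(0.64, [370.9, 157.7, 33.2, 32.2]), (0.39, [482.1, 280.2, 34.0, 20.3])]
screwdriver_grip [(0.69, [201.8, 308.1, 15.7, 57.8])]
side 51.59274984488583 [[-0.9657 -0.2595  0.0014  0.5671]
 [-0.1443  0.5329 -0.8338  0.1095]
 [ 0.2156 -0.8054 -0.5521  0.8373]
 [ 0.      0.      0.      1.    ]]
post_center [(0.7, [307.1, 272.8, 23.1, 41.8]), (0.52, [377.6, 173.8, 22.9, 35.2])]
square_post_center [(0.92, [353.7, 292.1, 32.6, 52.5]), (0.52, [376.0, 173.4, 18.8, 36.8])]
slim_post_center [(0.77, [275.5, 259.9, 16.2, 44.9])]
tray [(0.8, [316.0, 292.2, 154.2, 85.3])]
vice [(0.91, [352.3, 180.3, 101.6, 55.7])]
jaw [(0.94, [374.8, 174.6, 20.4, 38.7])]
jaw_tab [(0.69, [378.0, 173.6, 23.3, 38.7])]
jaw_plate []
ring_box_center [(0.62, [222.7, 226.2, 37.4, 33.9]), (0.24, [352.6, 182.6, 99.1, 54.1])]
screwdriver_grip [(0.86, [352.0, 430.9, 116.6, 47.3])]
```

```bash
python3 - <<'E'
import cv2
a=cv2.imread('pics/top0.png'); cv2.imwrite('pics/top0c.png',cv2.resize(a[130:340,170:540],None,fx=2.1,fy=2.1,interpolation=cv2.INTER_CUBIC))
a=cv2.imread('pics/side0.png'); cv2.imwrite('pics/side0c.png',cv2.resize(a[130:350,200:460],None,fx=2.7,fy=2.7,interpolation=cv2.INTER_CUBIC))
E
```

```text
(no output)
```

View pics/top0c.png

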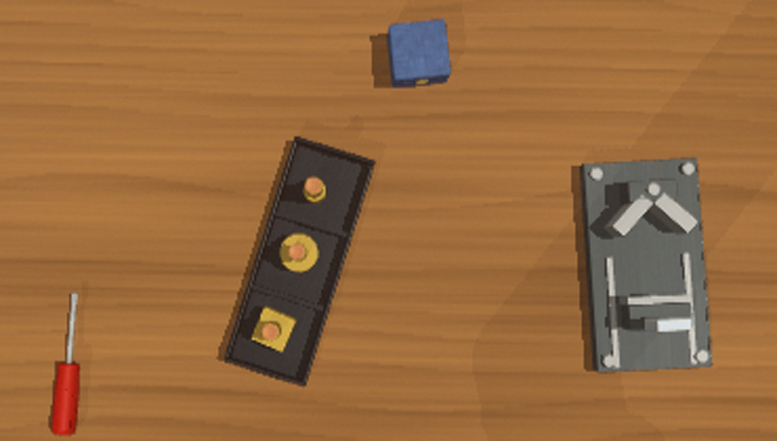

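View pics/side0c.png

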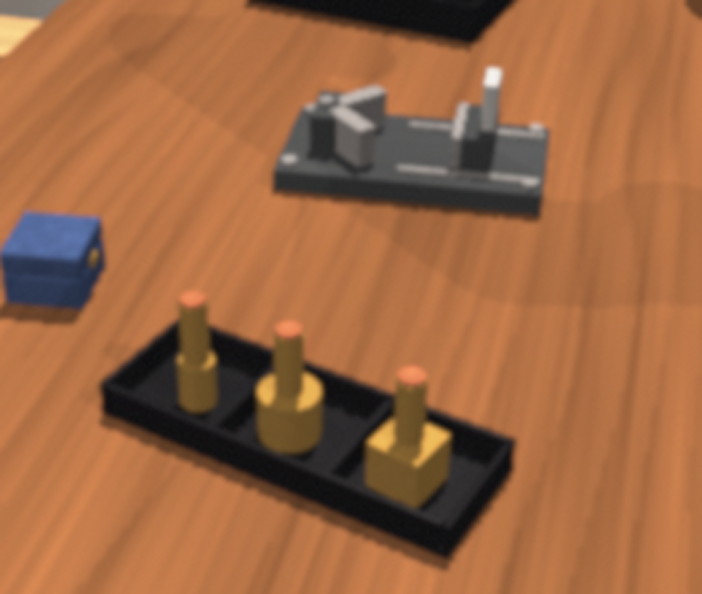

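```bash
python3 - <<'E'
from h import *
np.set_printoptions(precision=4,suppress=True)
from scipy.optimize import least_squares
T=arm.get_image('top');S=arm.get_image('side')
Tc=lambda u,v:(170+u/2.1,130+v/2.1); Sc=lambda u,v:(200+u/2.7,130+v/2.7)
def ringtop(im,win):
    x0,y0,x1,y1=win; p=im['pixels'][y0:y1,x0:x1].astype(int); hsv=cv2.cvtColor(im['pixels'],cv2.COLOR_RGB2HSV)[y0:y1,x0:x1]
    return hsv
# top: ring centres by crude pixel est.
for n,c in dict(slim=(314,185),round=(296,251),sq=(270,330)).items(): print(n,atz(T,*Tc(*c),.0855))
for n,c in dict(slim=(192,298),round=(288,329),sq=(412,375)).items(): print('S',n,atz(S,*Sc(*c),.0855))
# foot by top view: foot top disc centre at z=.039
print('foot',atz(T,*Tc(299,253),.039))
for n,c in dict(FL=(296,138),FR=(375,161),NR=(305,384),NL=(219,360)).items(): print('tray',n,atz(T,*Tc(*c),.025 if n!='NL' else .0))
# vice corners z=.02
P={n:atz(T,*Tc(*c),.02) for n,c in dict(FL=(583,165),FR=(697,158),NR=(711,366),NL=(597,371)).items()}
print(P); c=sum(P.values())/4; print('centre',c)
ax=(P['FL']+P['FR']-P['NR']-P['NL'])/2; ay=(P['FL']+P['NL']-P['FR']-P['NR'])/2
print(np.linalg.norm(ax),np.linalg.norm(ay),np.degrees(np.arctan2(ax[1],ax[0])),np.degrees(np.arctan2(-ay[0],ay[1])))
for n in ['vice','jaw_plate','jaw_tab']:
    for nm,im in(('T',T),('S',S)):
        for r in arm.trace(im,n)[:1]:
            b=cv2.minAreaRect(np.argwhere(r['region'])[:,::-1].astype(np.float32)); print(nm,n,r['confidence'],b)
E
```

```text
slim [0.6293 0.123  0.0855]
round [0.5634 0.1397 0.0855]
sq [0.4849 0.164  0.0855]
S slim [0.6292 0.1252 0.0855]
S round [0.5633 0.1411 0.0855]
S sq [0.4832 0.1656 0.0855]
foot [0.5626 0.1386 0.039 ]
tray FL [0.6848 0.1446 0.025 ]
tray FR [0.6615 0.0606 0.025 ]
tray NR [0.4261 0.1304 0.025 ]
tray NL [0.4472 0.2242 0.    ]
{'FL': array([ 0.661, -0.159,  0.02 ]), 'FR': array([ 0.6702, -0.2783,  0.02  ]), 'NR': array([ 0.4526, -0.2921,  0.02  ]), 'NL': array([ 0.4451, -0.1741,  0.02  ])}
centre [ 0.5572 -0.2259  0.02  ]
0.21721354131580733 0.11891459131055533 3.805920541606325 4.0072114330668915
T vice 0.78 ((477.1025390625, 256.05902099609375), (100.0206298828125, 56.8114013671875), 86.2359619140625)
S vice 0.7 ((353.21148681640625, 178.74327087402344), (101.3975601196289, 53.36713409423828), 5.5054779052734375)
T jaw_plate 0.67 ((482.0, 272.0), (4.0, 32.0), 90.0)
S jaw_plate 0.62 ((354.0125732421875, 291.1976318359375), (29.931438446044922, 47.961143493652344), 22.932100296020508)
T jaw_tab 0.66 ((481.5, 278.5), (17.0, 33.0), 90.0)
S jaw_tab 0.97 ((376.2966003417969, 173.44139099121094), (16.60909652709961, 38.034828186035156), 4.763641834259033)
```

```bash
cat >> h.py <<'E'
from scipy.spatial.transform import Rotation as Ro
def to(p,yaw,o=None):
    o=o or arm.get_obs(); R=np.array(o['eef_rot']); c,s=np.cos(np.radians(yaw)),np.sin(np.radians(yaw))
    Rt=np.array([[c,s,0],[s,-c,0],[0,0,-1.]])
    sh=R.T@(np.array(p)-o['tool_pos'])/.5; t=Ro.from_matrix(R.T@Rt).as_rotvec(degrees=True)/360
    print('shift',np.round(sh,4).tolist(),'turn',np.round(t,4).tolist())
def st():
    o=arm.get_obs(); R=np.array(o['eef_rot'])
    print(round(o['time_s'],2),'tcp',np.round(o['tool_pos'],4).tolist(),'yaw',round(np.degrees(np.arctan2(R[1,0],R[0,0])),2),'F',np.round(o['contact_force'],1).tolist(),'w',round(o['width'],4),'q',np.round(o['joint_positions'],1).tolist())
E
python3 - <<'E'
from h import *
to((.5634,.140,.17),-16.5)
p=cv2.imread('pics/top0.png')[195:310,440:520]; cv2.imwrite('pics/vz.png',cv2.resize(p,None,fx=5,fy=5,interpolation=cv2.INTER_CUBIC))
E
```

```text
shift [1.1577, -1.1616, 0.1446] turn [0.0, -0.0, 0.0967]
```

View pics/vz.png

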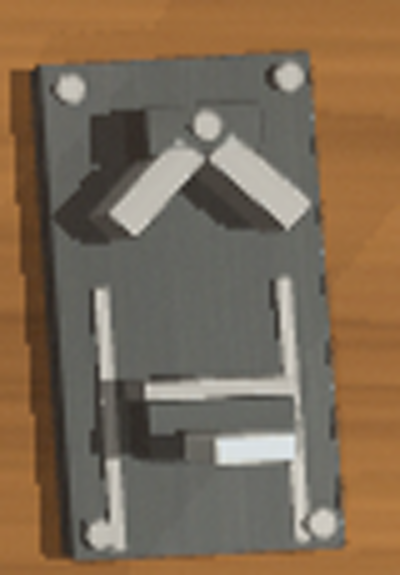

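```bash
python3 - <<'E'
from h import *
T=arm.get_image('top')
c=np.array([.5572,-.2259]);a=np.radians(3.9);ex=np.array([np.cos(a),np.sin(a)]);ey=np.array([-ex[1],ex[0]])
for n,u,v,z in [('inner apex',208,157,.054),('Lmouth',135,237,.054),('Rmouth',290,231,.054),('jawL',145,380,.05),('jawR',292,376,.05),('tabL',215,440,.091),('tabR',296,434,.091),('tabBL',215,466,.091),('tabBR',296,461,.091)]:
    p=atz(T,440+u/5,195+v/5,z)[:2]; print(n,p.round(4),((p-c)@ex).round(4),((p-c)@ey).round(4))
E
python3 -m handwheel '[[[0.55,-0.55,0.07],[0,0,0.05],0],[[0.55,-0.55,0.07],[0,0,0.05],0],[[0.55,-0.55,0.07],[0,0,0.05],0],[[0.55,-0.55,0.07],[0,0,0.05],0],[[0.55,-0.55,0.07],[0,0,0.05],0],[[0.55,-0.55,0.07],[0,0,0.05],0],[[0.55,-0.55,0.07],[0,0,0.05],0],[[0.55,-0.55,0.07],[0,0,0.05],0],[[0.55,-0.55,0.07],[0,0,0.05],0],[[0.55,-0.55,0.07],[0,0,0.05],0]]'
python3 -c "
from h import *
st();to((.5634,.140,.17),-16.5)"
```

```text
inner apex [ 0.6197 -0.223 ] 0.0626 -0.0013
Lmouth [ 0.585 -0.192] 0.03 0.0319
Rmouth [ 0.5886 -0.2576] 0.0292 -0.0338
jawL [ 0.5241 -0.1974] -0.0311 0.0307
jawR [ 0.5269 -0.2597] -0.0325 -0.0316
tabL [ 0.5006 -0.214 ] -0.0556 0.0158
tabR [ 0.5037 -0.2468] -0.0548 -0.0172
tabBL [ 0.49   -0.2139] -0.0662 0.0165
tabBR [ 0.4927 -0.2468] -0.0658 -0.0164
time_s: 2.55
tool_pos: [0.3715, -0.2453, 0.2076]
eef_rot: [[1.0, 0.008, 0.0], [0.008, -1.0, -0.001], [0.0, 0.001, -1.0]]
contact_force: [-0.4, -0.2, -0.1]
width: 0.0855
2.55 tcp [0.3715, -0.2453, 0.2076] yaw 0.48 F [-0.4, -0.2, -0.1] w 0.0855 q [-43.6, -11.3, 115.4, -0.0, 75.9, 45.9]
shift [0.3903, -0.7675, 0.0745] turn [0.0001, -0.0001, 0.0472]
```

```bash

python3 -m handwheel '[[[0.39,-0.7675,0.0745],[0,0,0.0472],0],[[0.39,-0.7675,0.0745],[0,0,0.0472],0],[[0.39,-0.7675,0.0745],[0,0,0.0472],0],[[0.39,-0.7675,0.0745],[0,0,0.0472],0],[[0.39,-0.7675,0.0745],[0,0,0.0472],0],[[0.39,-0.7675,0.0745],[0,0,0.0472],0],[[0.39,-0.7675,0.0745],[0,0,0.0472],0],[[0.39,-0.7675,0.0745],[0,0,0.0472],0],[[0.39,-0.7675,0.0745],[0,0,0.0472],0],[[0.39,-0.7675,0.0745],[0,0,0.0472],0]]'
python3 -c "
from h import *
st();to((.5634,.140,.13),-16.5)
im=arm.get_image('wrist');save(im,'w1')
for r in arm.trace(im,'post_center'):print(r['confidence'],r['rect'])
print(proj(im,(.5634,.140,.0855)))"
```

```text
time_s: 3.55
tool_pos: [0.5659, 0.1419, 0.169]
eef_rot: [[0.959, -0.285, -0.0], [-0.285, -0.959, 0.001], [-0.0, -0.001, -1.0]]
contact_force: [-0.7, 0.1, -0.4]
width: 0.0854
3.55 tcp [0.5659, 0.1419, 0.169] yaw -16.53 F [-0.7, 0.1, -0.4] w 0.0854 q [6.3, 10.6, 98.0, 0.1, 71.5, 112.8]
shift [-0.0038, 0.0051, 0.0779] turn [-0.0002, 0.0001, -0.0001]
0.6 [321.6, 237.0, 63.5, 77.2]
0.55 [317.5, 360.6, 58.0, 106.2]
[318.01458186 263.94372092]
```

View pics/w1.png

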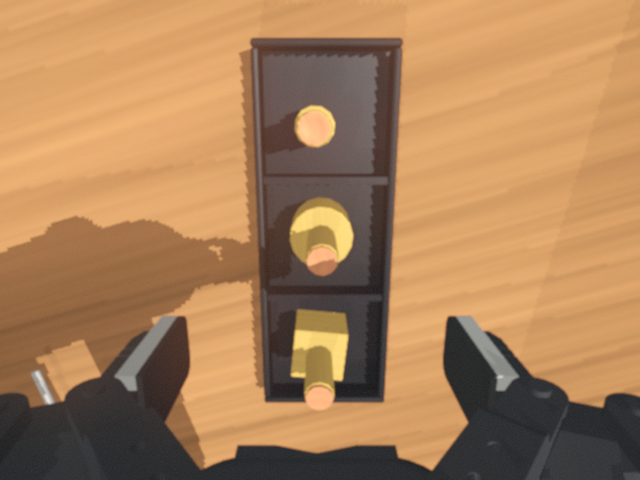

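```bash

python3 -m handwheel '[[[-0.004,0.005,0.05],[0,0,0],0],[[-0.004,0.005,0.05],[0,0,0],0],[[-0.004,0.005,0.05],[0,0,0],0]]'
python3 -c "
from h import *
st();
im=arm.get_image('wrist');save(im,'w2')
print(proj(im,(.5634,.140,.0855)),K(im)); hsv=cv2.cvtColor(im['pixels'],cv2.COLOR_RGB2HSV)
cv2.imwrite('pics/w2c.png',cv2.cvtColor(cv2.resize(im['pixels'][200:340,250:390],None,fx=4,fy=4),cv2.COLOR_RGB2BGR))
"
```

```text
time_s: 3.95
tool_pos: [0.5609, 0.1353, 0.145]
eef_rot: [[0.957, -0.289, -0.001], [-0.289, -0.957, -0.0], [-0.001, 0.001, -1.0]]
contact_force: [-0.6, 0.1, 0.2]
width: 0.0849
3.95 tcp [0.5609, 0.1353, 0.145] yaw -16.81 F [-0.6, 0.1, 0.2] w 0.0849 q [5.7, 11.3, 99.9, -0.0, 68.9, 112.6]
[301.54289599 274.65458269] (np.float64(431.17545108093174), 316.07074730431356, 243.99547064836406)
```

View pics/w2c.png

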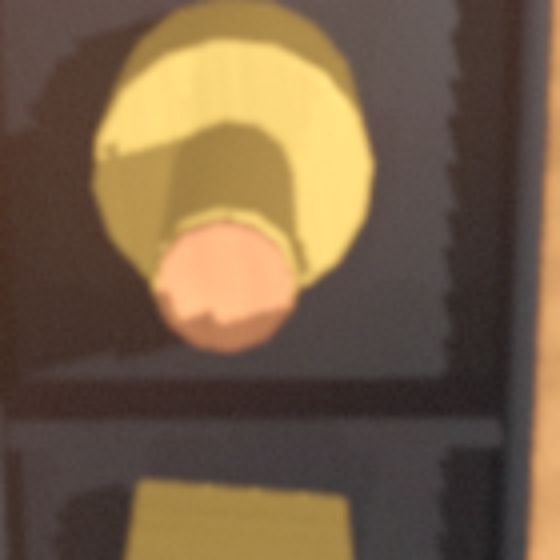

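```bash

python3 -c "
from h import *
st();
im=arm.get_image('wrist')
print(atz(im,306.5,271.75,.0855), atz(im,250+235/4,200+167/4,.039))
st();to((.5634,.140,.055),-16.5)
"
```

```text
4.0 tcp [0.5616, 0.1357, 0.1459] yaw -16.79 F [-0.4, 0.1, 0.8] w 0.0852 q [5.8, 11.2, 99.9, -0.0, 68.9, 112.6]
[0.56462937 0.13787595 0.0855    ] [0.56580213 0.13719036 0.039     ]
4.05 tcp [0.562, 0.1361, 0.1464] yaw -16.77 F [0.8, -1.0, -0.5] w 0.0851 q [5.8, 11.2, 99.8, -0.0, 68.9, 112.6]
shift [0.0001, -0.0082, 0.1827] turn [-0.0001, -0.0003, -0.0007]
```

```bash

python3 -m handwheel '[[[0,0,0],[0,0,0],0],[[0,0,0],[0,0,0],0]]' >/dev/null
python3 -c "
from h import *
st();to((.5638,.139,.1),-16.5)
"
```

```text
4.25 tcp [0.5619, 0.137, 0.1461] yaw -16.69 F [-0.3, -0.4, 0.0] w 0.0854 q [5.9, 11.2, 99.8, -0.0, 68.8, 112.6]
shift [0.0023, -0.0049, 0.0922] turn [-0.0001, -0.0002, -0.0005]
```

```bash

python3 -m handwheel '[[[0.002,-0.005,0.03],[0,0,0],0],[[0.002,-0.005,0.06],[0,0,0],0],[[0.002,-0.005,0.09],[0,0,0],0],[[0.002,-0.005,0.09],[0,0,0],0],[[0.002,-0.005,0.09],[0,0,0],0],[[0.002,-0.005,0.09],[0,0,0],0]]' >/dev/null
python3 -c "
from h import *
st();to((.5638,.139,.055),-16.5)
"
```

```text
4.85 tcp [0.5633, 0.1394, 0.1003] yaw -16.67 F [-1.2, 0.1, -0.3] w 0.0853 q [6.1, 14.7, 101.1, 0.0, 64.1, 112.8]
shift [0.0012, 0.0005, 0.0906] turn [-0.0, -0.0001, -0.0005]
```

```bash

python3 -m handwheel '[[[0.001,0,0.02],[0,0,0],0],[[0.001,0,0.04],[0,0,0],0],[[0.001,0,0.06],[0,0,0],0],[[0.001,0,0.075],[0,0,0],0],[[0.001,0,0.09],[0,0,0],0],[[0.001,0,0.09],[0,0,0],0],[[0.001,0,0.09],[0,0,0],0],[[0.001,0,0.09],[0,0,0],0]]' >/dev/null
python3 -c "
from h import *
st();to((.5638,.139,.055),-16.5)
im=arm.get_image('wrist');save(im,'w3');im=arm.get_image('side');save(im,'s3')
"
```

```text
5.65 tcp [0.5639, 0.1392, 0.0555] yaw -16.67 F [0.4, 0.7, -0.0] w 0.0854 q [6.1, 18.4, 102.1, 0.0, 59.4, 112.8]
shift [0.0, 0.0005, 0.001] turn [-0.0001, -0.0001, -0.0005]
```

View pics/w3.png

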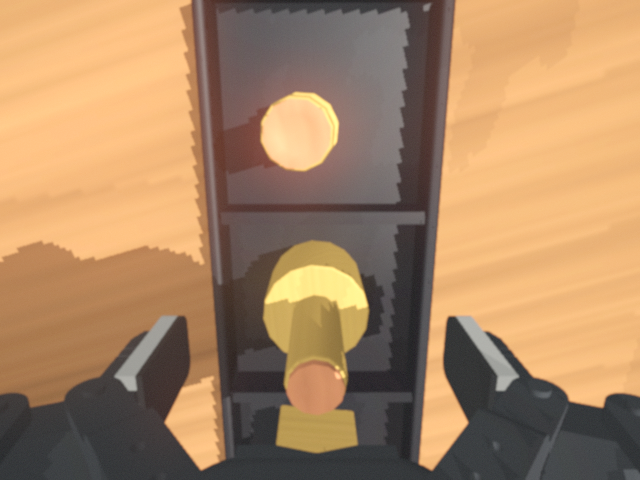

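View pics/s3.png

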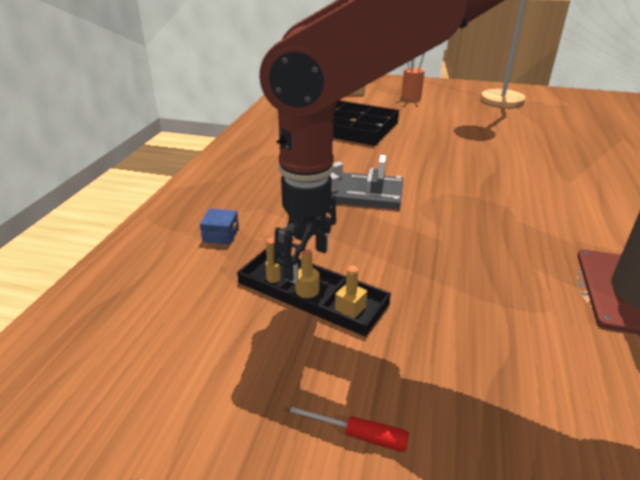

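```bash

python3 -m handwheel '[[[0,0,0],[0,0,0],1],[[0,0,0],[0,0,0],1],[[0,0,0],[0,0,0],1],[[0,0,0],[0,0,0],1],[[0,0,0],[0,0,0],1],[[0,0,0],[0,0,0],1],[[0,0,0],[0,0,0],1],[[0,0,0],[0,0,0],1]]' 60 
python3 -c "
from h import *
st()"
```

```text
time_s: 6.55
tool_pos: [0.5635, 0.1393, 0.0552]
eef_rot: [[0.958, -0.287, 0.0], [-0.287, -0.958, 0.0], [0.0, -0.0, -1.0]]
contact_force: [0.6, 0.8, -0.6]
width: 0.0168
6.55 tcp [0.5635, 0.1393, 0.0552] yaw -16.67 F [0.6, 0.8, -0.6] w 0.0168 q [6.1, 18.4, 102.1, 0.0, 59.4, 112.8]
```

```bash

python3 -m handwheel '[[[0,0,-0.02],[0,0,0],1],[[0,0,-0.05],[0,0,0],1],[[0,0,-0.09],[0,0,0],1],[[0,0,-0.13],[0,0,0],1],[[0,0,-0.17],[0,0,0],1],[[0,0,-0.18],[0,0,0],1],[[0,0,-0.18],[0,0,0],1],[[0,0,-0.18],[0,0,0],1],[[0,0,-0.18],[0,0,0],1]]' 60 
python3 -c "
from h import *
st();to((.5752,-.2255,.146),3.9)
im=arm.get_image('side');save(im,'s4')"
```

```text
time_s: 7.45
tool_pos: [0.5624, 0.1391, 0.1436]
eef_rot: [[0.958, -0.287, -0.003], [-0.287, -0.958, -0.0], [-0.002, 0.001, -1.0]]
contact_force: [-0.1, -0.0, -2.8]
width: 0.0166
7.45 tcp [0.5624, 0.1391, 0.1436] yaw -16.67 F [-0.1, -0.0, -2.8] w 0.0166 q [6.1, 11.7, 99.6, 0.0, 68.9, 112.8]
shift [0.2336, 0.6912, -0.0047] turn [0.0001, 0.0004, -0.0571]
```

View pics/s4.png

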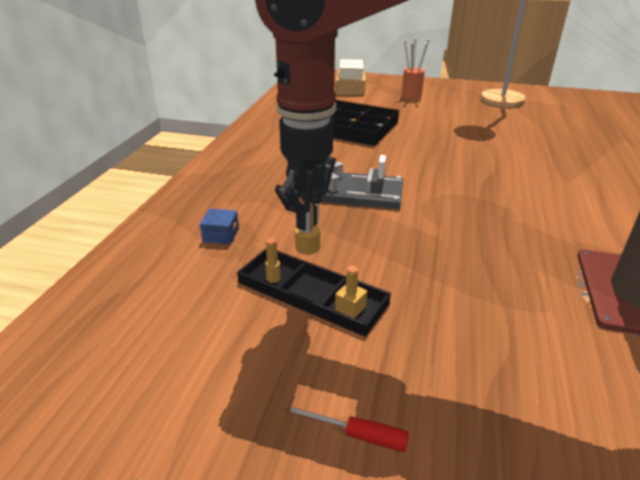

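```bash

python3 -m handwheel '[[[0.01,0.03,0],[0,0,-0.004],1],[[0.03,0.1,0],[0,0,-0.01],1],[[0.06,0.18,0],[0,0,-0.018],1],[[0.09,0.27,0],[0,0,-0.026],1],[[0.12,0.36,0],[0,0,-0.034],1],[[0.15,0.45,0],[0,0,-0.041],1],[[0.18,0.54,0],[0,0,-0.047],1],[[0.21,0.62,0],[0,0,-0.052],1],[[0.225,0.67,0],[0,0,-0.055],1],[[0.2336,0.6912,0],[0,0,-0.0571],1]]' 60 
python3 -m handwheel '[[[0,0,0],[0,0,0],1],[[0,0,0],[0,0,0],1],[[0,0,0],[0,0,0],1],[[0,0,0],[0,0,0],1],[[0,0,0],[0,0,0],1]]' 60 
python3 -c "
from h import *
st();to((.5752,-.2255,.08),3.9)
for n in ['top','wrist','side']:
  im=arm.get_image(n);save(im,n+'5')
p=cv2.imread('pics/top5.png')[170:330,420:540]; cv2.imwrite('pics/top5c.png',cv2.resize(p,None,fx=3.6,fy=3.6,interpolation=cv2.INTER_CUBIC))
"
```

```text
time_s: 8.5
tool_pos: [0.5754, -0.2282, 0.144]
eef_rot: [[0.998, 0.066, -0.001], [0.066, -0.998, 0.0], [-0.001, -0.0, -1.0]]
contact_force: [-0.0, 1.0, -3.5]
width: 0.0161
time_s: 9.0
tool_pos: [0.5764, -0.2243, 0.1451]
eef_rot: [[0.998, 0.069, 0.0], [0.069, -0.998, 0.0], [0.0, -0.0, -1.0]]
contact_force: [-0.2, -0.6, -4.6]
width: 0.0166
9.0 tcp [0.5764, -0.2243, 0.1451] yaw 3.96 F [-0.2, -0.6, -4.6] w 0.0166 q [-28.6, 16.5, 93.6, 0.0, 69.9, 57.5]
shift [-0.0025, 0.0023, 0.1303] turn [-0.0, -0.0, 0.0002]
```

View pics/wrist5.png

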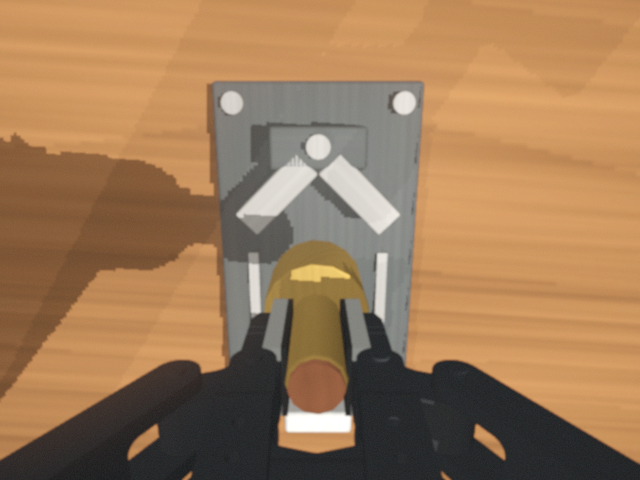

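View pics/side5.png

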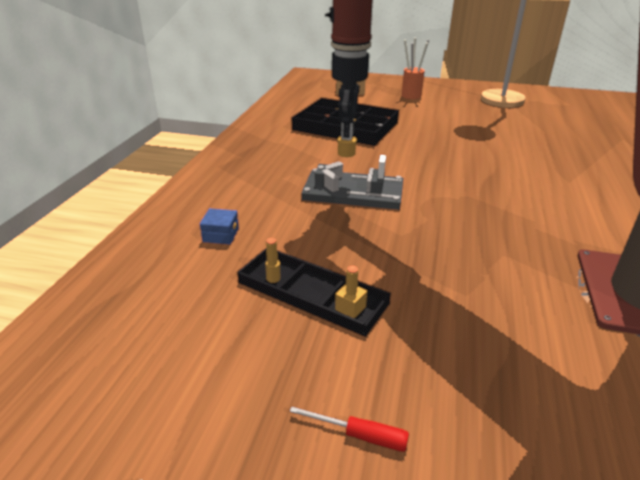

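View pics/top5c.png

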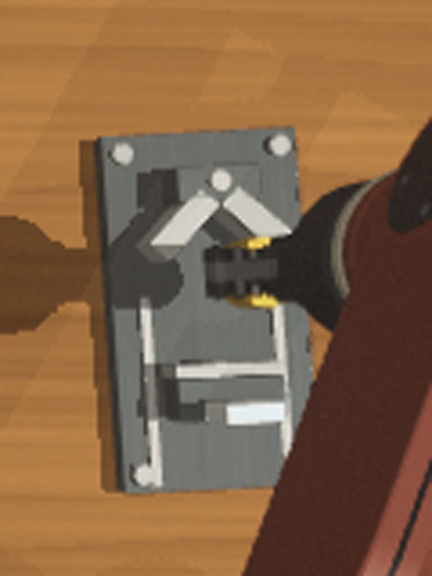

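```bash
python3 - <<'E'
from h import *
T=arm.get_image('wrist')
c=np.array([.5572,-.2259]);a=np.radians(3.9);ex=np.array([np.cos(a),np.sin(a)]);ey=np.array([-ex[1],ex[0]])
st()
for n,u,v,z in [('apex',319,176,.054),('Lm',258,234,.054),('Rm',380,234,.054),('cornL',214,83,.02),('cornR',424,83,.02),('edgeL',222,240,.02),('edgeR',414,240,.02)]:
    p=atz(T,u,v,z)[:2]; print(n,p.round(4),((p-c)@ex).round(4),((p-c)@ey).round(4))
E
```

```text
9.2 tcp [0.5763, -0.2251, 0.1452] yaw 3.91 F [-0.2, -0.2, -4.1] w 0.017 q [-28.6, 16.6, 93.5, 0.0, 69.9, 57.5]
apex [ 0.6189 -0.225 ] 0.0616 -0.0033
Lm [ 0.586  -0.1949] 0.0309 0.029
Rm [ 0.5905 -0.2596] 0.0309 -0.0359
cornL [ 0.6619 -0.1636] 0.1087 0.055
cornR [ 0.67   -0.2802] 0.1088 -0.0619
edgeL [ 0.5713 -0.1688] 0.0179 0.056
edgeR [ 0.5794 -0.2867] 0.018 -0.0622
```

```bash

python3 -c "
from h import *
to((.5753,-.2267,.074),3.9)"
python3 -m handwheel '[[[-0.002,0.003,0.02],[0,0,0],1],[[-0.002,0.003,0.04],[0,0,0],1],[[-0.002,0.003,0.07],[0,0,0],1],[[-0.002,0.003,0.1],[0,0,0],1],[[-0.002,0.003,0.12],[0,0,0],1],[[-0.002,0.003,0.13],[0,0,0],1],[[-0.002,0.003,0.135],[0,0,0],1],[[-0.002,0.003,0.138],[0,0,0],1],[[-0.002,0.003,0.138],[0,0,0],1],[[-0.002,0.003,0.138],[0,0,0],1]]' 60 
python3 -m handwheel '[[[0,0,0],[0,0,0],1],[[0,0,0],[0,0,0],1],[[0,0,0],[0,0,0],1]]' 60 
python3 -c "
from h import *
st();to((.5753,-.2267,.0705),3.9)
im=arm.get_image('side');save(im,'s6');im=arm.get_image('wrist');save(im,'w6')
p=cv2.imread('pics/s6.png')[120:220,290:420]; cv2.imwrite('pics/s6c.png',cv2.resize(p,None,fx=5,fy=5,interpolation=cv2.INTER_CUBIC))"
```

```text
shift [-0.0023, 0.0031, 0.1424] turn [0.0, -0.0, 0.0]
time_s: 10.2
tool_pos: [0.5758, -0.2272, 0.0768]
eef_rot: [[0.998, 0.068, 0.001], [0.068, -0.998, -0.001], [0.001, 0.001, -1.0]]
contact_force: [-0.5, 0.1, -3.7]
width: 0.0166
time_s: 10.5
tool_pos: [0.5754, -0.227, 0.0763]
eef_rot: [[0.998, 0.068, 0.0], [0.068, -0.998, -0.0], [0.0, 0.0, -1.0]]
contact_force: [-0.4, 0.5, -3.9]
width: 0.0166
10.5 tcp [0.5754, -0.227, 0.0763] yaw 3.89 F [-0.4, 0.5, -3.9] w 0.0166 q [-28.8, 21.3, 95.7, 0.0, 63.0, 57.3]
shift [-0.0002, -0.0006, 0.0116] turn [0.0, -0.0001, -0.0]
```

View pics/s6c.png

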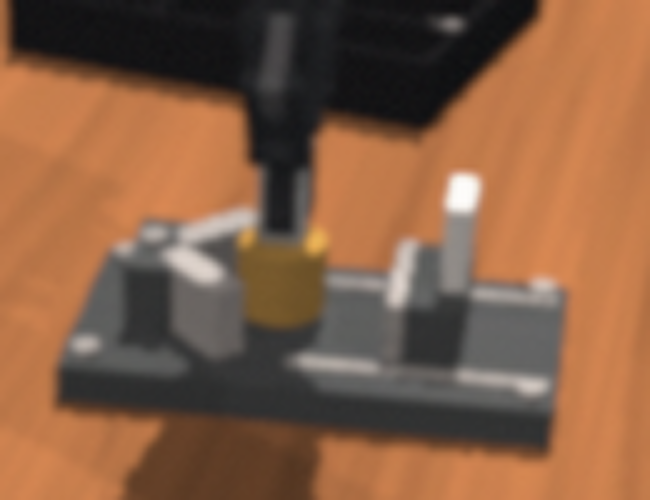

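View pics/w6.png

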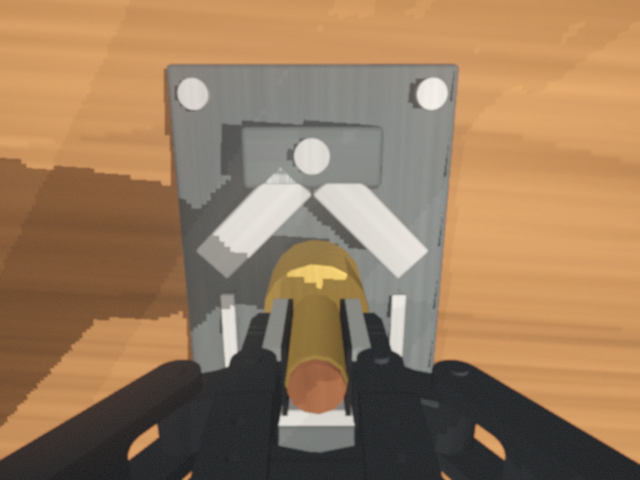

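```bash

python3 -m handwheel '[[[0,-0.002,0.004],[0,0,0],1],[[0,-0.002,0.006],[0,0,0],1],[[0,-0.002,0.008],[0,0,0],1],[[0,-0.002,0.01],[0,0,0],1],[[0,-0.002,0.01],[0,0,0],1],[[0,-0.002,0.01],[0,0,0],1],[[0,-0.002,0.01],[0,0,0],1]]' 60 
python3 -c "
from h import *
st()"
```

```text
time_s: 11.3
tool_pos: [0.5753, -0.226, 0.0711]
eef_rot: [[0.998, 0.068, 0.0], [0.068, -0.998, -0.0], [0.0, 0.0, -1.0]]
contact_force: [-0.4, -0.2, -3.8]
width: 0.0167
11.3 tcp [0.5753, -0.226, 0.0711] yaw 3.89 F [-0.4, -0.2, -3.8] w 0.0167 q [-28.8, 21.6, 95.9, 0.0, 62.4, 57.4]
```

```bash

python3 -m handwheel '[[[0,0,0.001],[0,0,0],1],[[0,0,0.002],[0,0,0],1],[[0,0,0.002],[0,0,0],1],[[0,0,0.002],[0,0,0],1]]' 60 
python3 -c "
from h import *
st()"
```

```text
time_s: 11.7
tool_pos: [0.5754, -0.226, 0.0702]
eef_rot: [[0.998, 0.068, 0.0], [0.068, -0.998, -0.0], [0.0, 0.0, -1.0]]
contact_force: [0.1, -1.0, -2.8]
width: 0.0165
11.7 tcp [0.5754, -0.226, 0.0702] yaw 3.89 F [0.1, -1.0, -2.8] w 0.0165 q [-28.8, 21.7, 95.9, 0.0, 62.3, 57.4]
```

```bash

python3 -m handwheel '[[[0,0,0.001],[0,0,0],1],[[0,0,0.001],[0,0,0],1],[[0,0,0.001],[0,0,0],1]]' 60 
python3 -c "
from h import *
st()"
```

```text
time_s: 12.0
tool_pos: [0.5757, -0.2261, 0.0702]
eef_rot: [[0.998, 0.068, 0.001], [0.068, -0.998, -0.001], [0.001, 0.001, -1.0]]
contact_force: [-0.5, 1.5, 1.6]
width: 0.0166
12.0 tcp [0.5757, -0.2261, 0.0702] yaw 3.89 F [-0.5, 1.5, 1.6] w 0.0166 q [-28.7, 21.7, 95.9, 0.0, 62.3, 57.4]
```

```bash

python3 -m handwheel '[[[0,0,0],[0,0,0],0.7],[[0,0,0],[0,0,0],0.6],[[0,0,0],[0,0,0],0.5],[[0,0,0],[0,0,0],0.5],[[0,0,0],[0,0,0],0.5],[[0,0,-0.03],[0,0,0],0.5],[[0,0,-0.07],[0,0,0],0.5],[[0,0,-0.11],[0,0,0],0.5],[[0,0,-0.14],[0,0,0],0.5],[[0,0,-0.16],[0,0,0],0.5]]' 
python3 -m handwheel '[[[0,0,0],[0,0,0],0.5],[[0,0,0],[0,0,0],0.5],[[0,0,0],[0,0,0],0.5],[[0,0,0],[0,0,0],0.5]]' 
python3 -c "
from h import *
st()
for n in ['wrist','side']:
  im=arm.get_image(n);save(im,n+'7')
p=cv2.imread('pics/side7.png')[120:220,290:420]; cv2.imwrite('pics/s7c.png',cv2.resize(p,None,fx=5,fy=5,interpolation=cv2.INTER_CUBIC))"
```

```text
time_s: 13.0
tool_pos: [0.5761, -0.2264, 0.1521]
eef_rot: [[0.998, 0.068, 0.002], [0.068, -0.998, -0.001], [0.002, 0.001, -1.0]]
contact_force: [1.2, -0.3, -0.4]
width: 0.0428
time_s: 13.4
tool_pos: [0.5746, -0.2256, 0.1483]
eef_rot: [[0.998, 0.068, -0.002], [0.068, -0.998, 0.001], [-0.002, -0.001, -1.0]]
contact_force: [0.6, -0.2, 0.6]
width: 0.0427
13.4 tcp [0.5746, -0.2256, 0.1483] yaw 3.89 F [0.6, -0.2, 0.6] w 0.0427 q [-28.8, 16.3, 93.5, -0.0, 70.3, 57.4]
```

View pics/s7c.png

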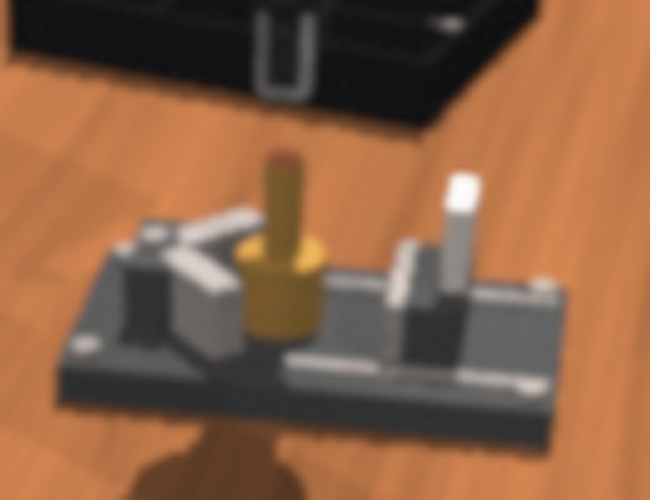

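View pics/wrist7.png

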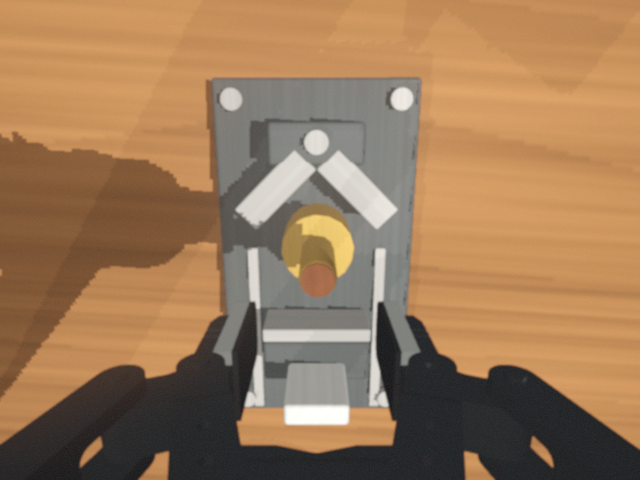

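```bash

python3 -c "
from h import *
to((.4670,-.2335,.148),3.9)"
python3 -m handwheel '[[[-0.05,0,0],[0,0,0],1],[[-0.1,0,0],[0,0,0],1],[[-0.15,0,0],[0,0,0],1],[[-0.2,0,0],[0,0,0],1],[[-0.218,0.001,0],[0,0,0],1],[[-0.218,0.001,0],[0,0,0],1],[[-0.218,0.001,0],[0,0,0],1],[[-0.218,0.001,0],[0,0,0],1],[[-0.218,0.001,0],[0,0,0],1]]' 
python3 -c "
from h import *
st();to((.4670,-.2335,.066),3.9)"
```

```text
shift [-0.2162, 0.0009, 0.0015] turn [-0.0001, 0.0002, -0.0]
time_s: 14.4
tool_pos: [0.4673, -0.2338, 0.1496]
eef_rot: [[0.998, 0.068, 0.0], [0.068, -0.998, -0.0], [0.0, 0.0, -1.0]]
contact_force: [-0.4, -0.3, -0.3]
width: 0.0001
14.4 tcp [0.4673, -0.2338, 0.1496] yaw 3.92 F [-0.4, -0.3, -0.3] w 0.0001 q [-35.2, 3.6, 107.9, 0.0, 68.5, 50.8]
shift [-0.0005, -0.0006, 0.1671] turn [0.0, -0.0, 0.0001]
```

```bash

python3 -m handwheel '[[[0,0,0.03],[0,0,0],1],[[0,0,0.07],[0,0,0],1],[[0,0,0.11],[0,0,0],1],[[0,0,0.14],[0,0,0],1],[[0,0,0.16],[0,0,0],1],[[0,0,0.166],[0,0,0],1],[[0,0,0.166],[0,0,0],1],[[0,0,0.166],[0,0,0],1],[[0,0,0.166],[0,0,0],1]]' 
python3 -c "
from h import *
st()
for n in ['wrist','side']:
  im=arm.get_image(n);save(im,n+'8')
p=cv2.imread('pics/side8.png')[120:220,290:420]; cv2.imwrite('pics/s8c.png',cv2.resize(p,None,fx=5,fy=5,interpolation=cv2.INTER_CUBIC))
st()"
```

```text
time_s: 15.3
tool_pos: [0.4672, -0.2343, 0.0675]
eef_rot: [[0.998, 0.068, 0.002], [0.068, -0.998, -0.001], [0.001, 0.001, -1.0]]
contact_force: [0.5, -0.5, 0.1]
width: 0.0001
15.3 tcp [0.4672, -0.2343, 0.0675] yaw 3.88 F [0.5, -0.5, 0.1] w 0.0001 q [-35.3, 10.2, 110.7, 0.0, 59.0, 50.8]
15.4 tcp [0.467, -0.2342, 0.0674] yaw 3.89 F [-0.3, -0.3, -0.0] w 0.0005 q [-35.3, 10.2, 110.7, -0.0, 59.0, 50.8]
```

View pics/s8c.png

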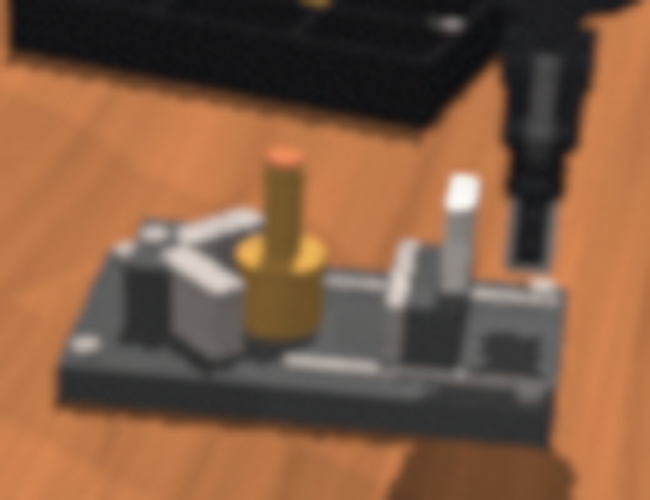

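View pics/wrist8.png

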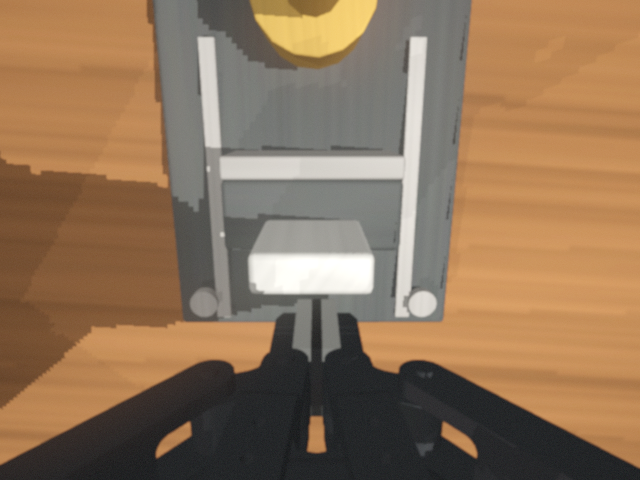

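```bash

python3 -m handwheel '[[[0.004,0,0],[0,0,0],1],[[0.008,0,0],[0,0,0],1],[[0.012,0,0],[0,0,0],1],[[0.016,0,0],[0,0,0],1],[[0.02,0,0],[0,0,0],1],[[0.024,0,0],[0,0,0],1],[[0.028,0,0],[0,0,0],1],[[0.032,0,0],[0,0,0],1],[[0.036,0,0],[0,0,0],1],[[0.04,0,0],[0,0,0],1]]' 
python3 -c "
from h import *
st()"
```

```text
time_s: 16.4
tool_pos: [0.4862, -0.2324, 0.0665]
eef_rot: [[0.998, 0.068, -0.001], [0.068, -0.998, 0.0], [-0.001, -0.0, -1.0]]
contact_force: [-2.5, 0.6, 1.5]
width: 0.0002
16.4 tcp [0.4862, -0.2324, 0.0665] yaw 3.89 F [-2.5, 0.6, 1.5] w 0.0002 q [-33.9, 12.4, 108.1, -0.0, 59.5, 52.2]
```

```bash

python3 -m handwheel '[[[0.004,0,0],[0,0,0],1],[[0.008,0,0],[0,0,0],1],[[0.012,0,0],[0,0,0],1],[[0.016,0,0],[0,0,0],1],[[0.02,0,0],[0,0,0],1],[[0.024,0,0],[0,0,0],1],[[0.028,0,0],[0,0,0],1],[[0.032,0,0],[0,0,0],1],[[0.036,0,0],[0,0,0],1],[[0.04,0,0],[0,0,0],1]]' 
python3 -c "
from h import *
st()
for n in ['wrist','side']:
  im=arm.get_image(n);save(im,n+'9')
p=cv2.imread('pics/side9.png')[120:220,290:420]; cv2.imwrite('pics/s9c.png',cv2.resize(p,None,fx=5,fy=5,interpolation=cv2.INTER_CUBIC))
st()"
```

```text
time_s: 17.4
tool_pos: [0.5065, -0.2311, 0.0665]
eef_rot: [[0.998, 0.068, -0.0], [0.068, -0.998, 0.0], [-0.0, -0.0, -1.0]]
contact_force: [-2.5, 0.3, 0.8]
width: -0.0002
17.4 tcp [0.5065, -0.2311, 0.0665] yaw 3.89 F [-2.5, 0.3, 0.8] w -0.0002 q [-32.6, 14.6, 105.5, 0.0, 59.9, 53.5]
17.5 tcp [0.5068, -0.2311, 0.0665] yaw 3.89 F [-1.1, 0.2, -0.8] w 0.0002 q [-32.6, 14.6, 105.5, 0.0, 59.9, 53.5]
```

View pics/s9c.png

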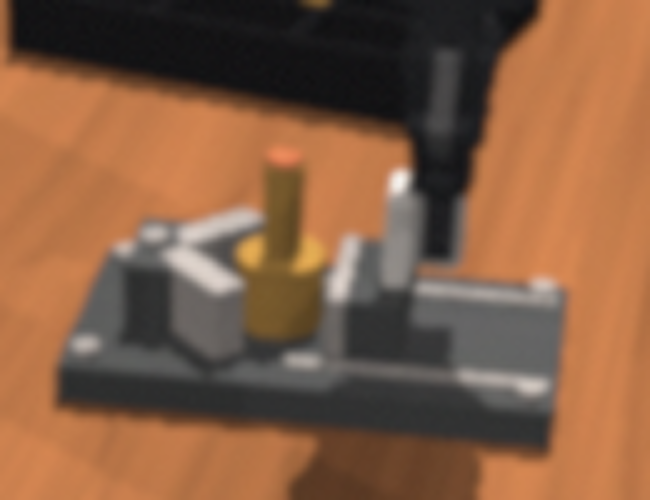

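View pics/wrist9.png

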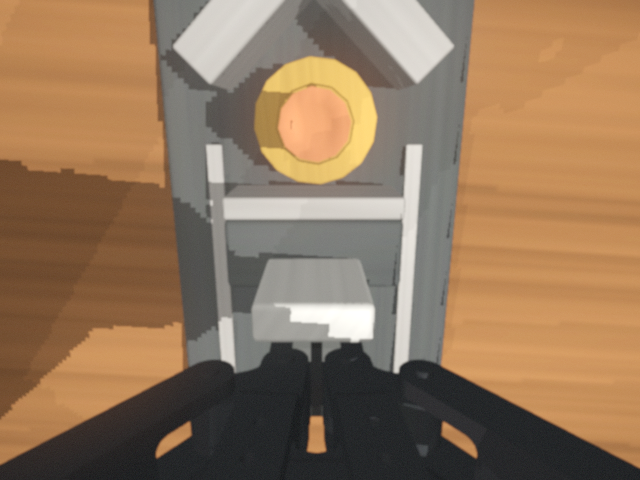

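```bash

python3 -m handwheel '[[[0.004,0,0],[0,0,0],1],[[0.008,0,0],[0,0,0],1],[[0.011,0,0],[0,0,0],1],[[0.014,0,0],[0,0,0],1],[[0.017,0,0],[0,0,0],1],[[0.02,0,0],[0,0,0],1],[[0.023,0,0],[0,0,0],1],[[0.026,0,0],[0,0,0],1]]' 
python3 -c "
from h import *
st()
for n in ['wrist','side']:
  im=arm.get_image(n);save(im,n+'10')
p=cv2.imread('pics/side10.png')[120:220,290:420]; cv2.imwrite('pics/s10c.png',cv2.resize(p,None,fx=5,fy=5,interpolation=cv2.INTER_CUBIC))
st()"
```

```text
time_s: 18.3
tool_pos: [0.5194, -0.2302, 0.0665]
eef_rot: [[0.998, 0.068, -0.0], [0.068, -0.998, 0.0], [-0.0, -0.0, -1.0]]
contact_force: [-3.8, -0.4, 1.0]
width: 0.0001
18.3 tcp [0.5194, -0.2302, 0.0665] yaw 3.89 F [-3.8, -0.4, 1.0] w 0.0001 q [-31.9, 16.0, 103.8, -0.0, 60.2, 54.3]
18.4 tcp [0.5197, -0.2302, 0.0665] yaw 3.89 F [-2.5, -0.1, -1.2] w 0.0001 q [-31.8, 16.0, 103.8, 0.0, 60.2, 54.3]
```

View pics/s10c.png

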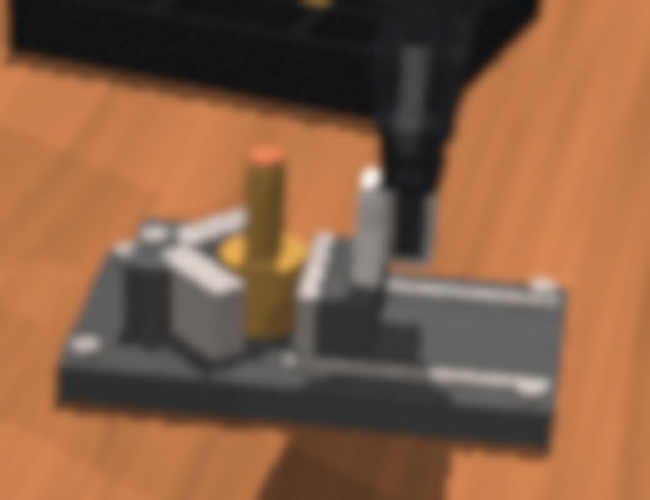

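View pics/wrist10.png

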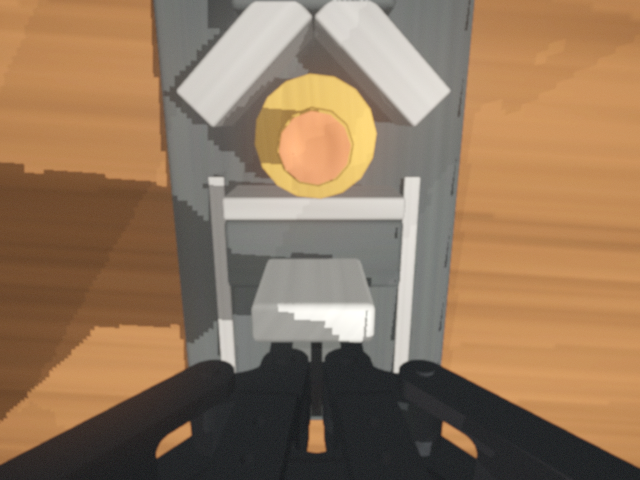

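```bash

python3 -m handwheel '[[[0.002,0,0],[0,0,0],1],[[0.004,0,0],[0,0,0],1],[[0.006,0,0],[0,0,0],1],[[0.008,0,0],[0,0,0],1]]' |grep -E "pos|force"
python3 -m handwheel '[[[0.001,0,0],[0,0,0],1],[[0.002,0,0],[0,0,0],1]]' |grep -E "pos|force"
python3 -m handwheel '[[[0.001,0,0],[0,0,0],1],[[0.002,0,0],[0,0,0],1]]' |grep -E "pos|force"
```

```text
tool_pos: [0.5234, -0.2299, 0.0665]
contact_force: [-4.0, -0.1, -0.2]
tool_pos: [0.5244, -0.2299, 0.0665]
contact_force: [-4.4, 1.0, 0.2]
tool_pos: [0.5254, -0.2298, 0.0665]
contact_force: [-3.6, 1.2, 0.0]
```

```bash
for i in 1; do
python3 -m handwheel '[[[0.001,0,0],[0,0,0],1]]' |grep -E "pos|force"
python3 -m handwheel '[[[0.001,0,0],[0,0,0],1]]' |grep -E "pos|force"
python3 -m handwheel '[[[0.001,0,0],[0,0,0],1]]' |grep -E "pos|force"
done
```

```text
tool_pos: [0.5259, -0.2298, 0.0665]
contact_force: [-3.9, 0.4, 0.8]
tool_pos: [0.5264, -0.2297, 0.0665]
contact_force: [-4.0, 0.9, -0.4]
tool_pos: [0.5268, -0.2297, 0.0665]
contact_force: [-4.9, -0.3, 0.3]
```

```bash

python3 -m handwheel '[[[0.0008,0,0],[0,0,0],1]]' |grep -E "pos|force"
python3 -m handwheel '[[[0.0008,0,0],[0,0,0],1]]' |grep -E "pos|force"
```

```text
tool_pos: [0.5271, -0.2297, 0.0665]
contact_force: [-6.5, 0.3, 1.1]
tool_pos: [0.5271, -0.2297, 0.0665]
contact_force: [-7.5, 0.3, 2.6]
```

```bash

python3 -c "
from h import *
for n in ['wrist']:
  im=arm.get_image(n);save(im,n+'11')
st()"
```

```text
19.75 tcp [0.5271, -0.2296, 0.0665] yaw 3.89 F [-6.9, 0.0, 1.5] w -0.0002 q [-31.4, 16.9, 102.7, -0.0, 60.5, 54.7]
```

View pics/wrist11.png

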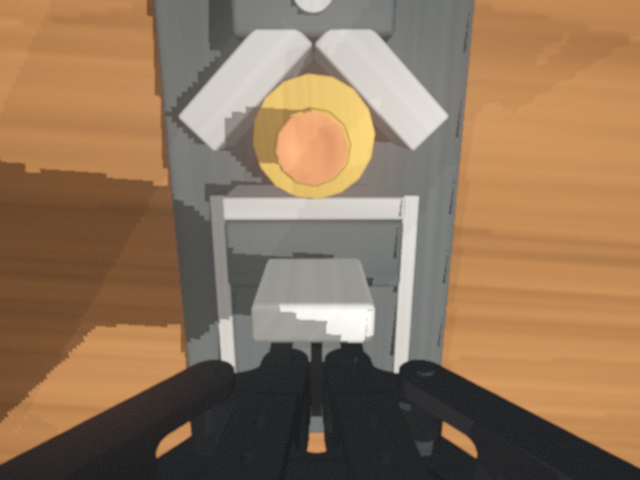

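```bash

python3 -m handwheel '[[[0.0008,0,0],[0,0,0],1]]' |grep -E "pos|force"
python3 -m handwheel '[[[0.0008,0,0],[0,0,0],1],[[0.0008,0,0],[0,0,0],1]]' |grep -E "pos|force"
```

```text
tool_pos: [0.5271, -0.2296, 0.0665]
contact_force: [-10.0, -0.4, 2.4]
tool_pos: [0.5272, -0.2296, 0.0665]
contact_force: [-10.9, -0.7, 4.1]
```

```bash

python3 -m handwheel '[[[0.0008,0,0],[0,0,0],1],[[0.0008,0,0],[0,0,0],1],[[0.0008,0,0],[0,0,0],1]]' |grep -E "pos|force"
python3 -c "
from h import *
st()
for n in ['side','wrist']:
  im=arm.get_image(n);save(im,n+'12')
p=cv2.imread('pics/side12.png')[120:220,290:420]; cv2.imwrite('pics/s12c.png',cv2.resize(p,None,fx=5,fy=5,interpolation=cv2.INTER_CUBIC))
st()"
```

```text
tool_pos: [0.5272, -0.2296, 0.0665]
contact_force: [-11.8, 0.2, 5.6]
20.35 tcp [0.5272, -0.2296, 0.0665] yaw 3.89 F [-11.8, 0.2, 5.6] w -0.0002 q [-31.3, 17.0, 102.6, -0.1, 60.7, 54.8]
20.45 tcp [0.5272, -0.2297, 0.0665] yaw 3.89 F [-11.3, 0.5, 3.7] w 0.0003 q [-31.3, 17.0, 102.6, -0.1, 60.7, 54.8]
```

View pics/s12c.png

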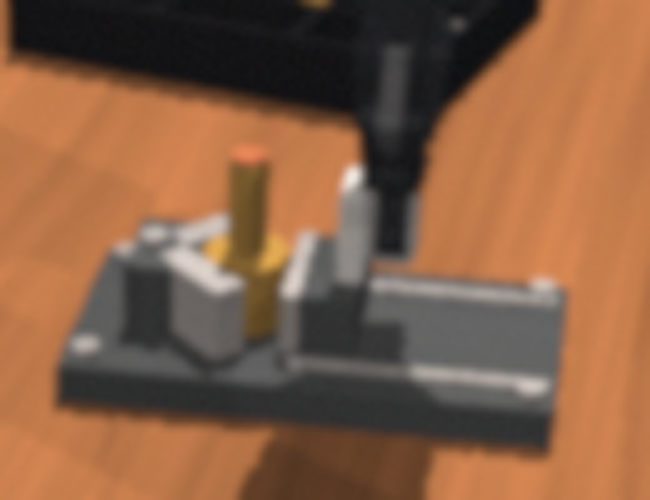

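```bash

python3 -m handwheel '[[[0.0008,0,0],[0,0,0],1],[[0.0008,0,0],[0,0,0],1]]' |grep -E "pos|force"
python3 -m handwheel '[[[0.0004,0,0],[0,0,0],1],[[0.0004,0,0],[0,0,0],1]]' |grep -E "pos|force"
```

```text
tool_pos: [0.5272, -0.2297, 0.0665]
contact_force: [-14.4, 0.6, 6.4]
tool_pos: [0.5272, -0.2296, 0.0665]
contact_force: [-15.3, 0.6, 7.2]
```

```bash

python3 -m handwheel '[[[-0.0005,0,0],[0,0,0],1],[[-0.0005,0,0],[0,0,0],1],[[-0.0005,0,0],[0,0,0],1],[[-0.0005,0,0],[0,0,0],1]]' |grep -E "pos|force"
python3 -m handwheel '[[[-0.002,0,0],[0,0,0],1],[[-0.004,0,0],[0,0,0],1],[[-0.01,0,0],[0,0,0],1],[[-0.02,0,0],[0,0,0],1],[[-0.035,0,0],[0,0,0],1],[[-0.05,0,0],[0,0,0],1],[[-0.05,0,0],[0,0,0],1],[[-0.05,0,0],[0,0,0],1]]' |grep -E "pos|force"
python3 -m handwheel '[[[0,0,-0.04],[0,0,0],1],[[0,0,-0.1],[0,0,0],1],[[0,0,-0.18],[0,0,0],1],[[0,0,-0.24],[0,0,0],1],[[0,0,-0.24],[0,0,0],1],[[0,0,-0.24],[0,0,0],1],[[0,0,-0.24],[0,0,0],1]]' |grep -E "pos|force"
python3 -c "
from h import *
st()
for n in ['side','wrist','top']:
  im=arm.get_image(n);save(im,n+'13')
p=cv2.imread('pics/side13.png')[120:220,290:420]; cv2.imwrite('pics/s13c.png',cv2.resize(p,None,fx=5,fy=5,interpolation=cv2.INTER_CUBIC))
"
```

```text
tool_pos: [0.5272, -0.2297, 0.0665]
contact_force: [-13.0, -1.6, 6.8]
tool_pos: [0.5042, -0.2314, 0.0667]
contact_force: [-0.4, -0.6, 0.0]
tool_pos: [0.5036, -0.2308, 0.1851]
contact_force: [0.3, -0.3, -0.6]
22.75 tcp [0.5036, -0.2308, 0.1851] yaw 3.89 F [0.3, -0.3, -0.6] w -0.0001 q [-32.8, 5.8, 101.5, 0.0, 72.9, 53.3]
```

View pics/s13c.png

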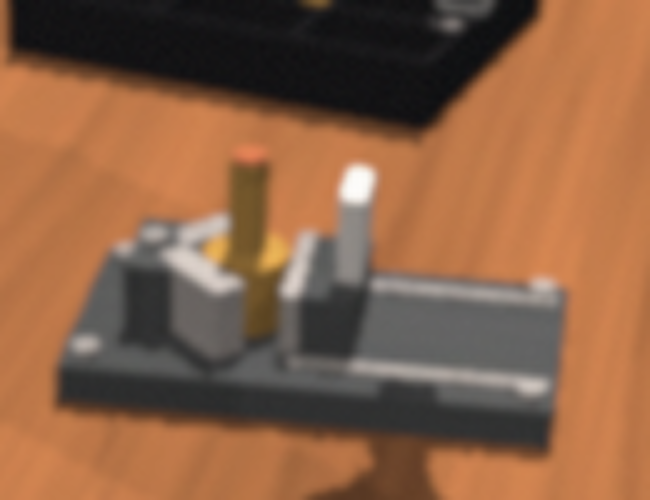

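View pics/wrist13.png

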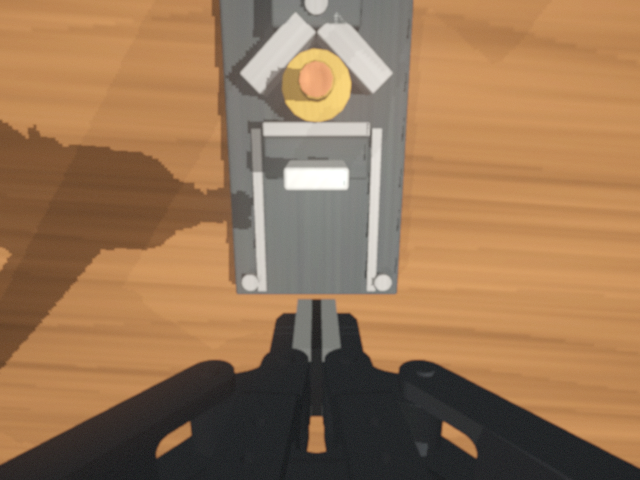

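View pics/top13.png

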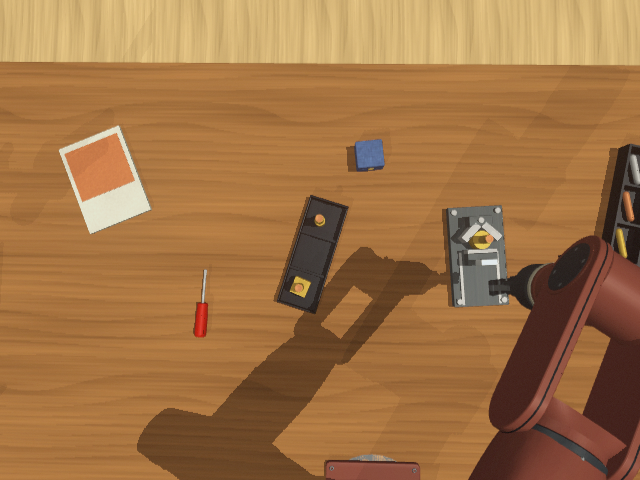

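```bash
python3 -c "
from h import *
print(arm.hand_in());st()"
```

```text
the job is handed in; nothing more can be done
None
the job is handed in; nothing more can be done
```

The thick round post is seated in the V with the jaw closed against it, and the job was handed in at about 22.8 s. No verdict was reported.

- **Pick and place:** I gripped the post by its neck from the tray's middle cell. I set it upright on the vice plate and released it only once I felt it touch the plate.
- **Seating:** I pushed the jaw by its tab with the closed fingers until it stopped moving. It stopped at about 0.060 m of jaw travel, which agrees with the V position I measured in the pictures.
- **Pressing force:** I held a push of 13 to 15 N at the wrist. Taking off about 3 N for the jaw's own friction leaves roughly 10 to 12 N on the post. The highest reading was 15.3 N.
- **Last pictures:** The post stands upright and centred against both V faces, with the jaw on it and the arm clear of everything. The other two posts, the ring box and the screwdriver are where they were.

The force on the post was worked out from the wrist reading, not measured directly. The camera estimates of the vice's sideways position differed by 1 to 3 mm between views. I placed the post from a compromise between them and trimmed it by eye, and the V centred it.

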